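# Open the parts jar in its rack and hold the lid over it

## Robot

A 6-joint arm with a two-finger parallel gripper is mounted at the origin on the work surface. World frame = base frame: x ahead of the robot, y to its left, z up, the work surface at z = 0. Lengths are in m, angles in degrees, forces in N, time in s.
With the tool pointing down it reaches from about 0.4 to 0.925 m from the base axis. Payload 12.5 kg.
Tool frame: the origin (TCP) lies on the front face of the gripper's body, between the roots of the fingers; the fingertips stand 78 mm ahead of it and the grasp point (between the pads) lies 59 mm ahead of it (finger_overhang is the distance from the TCP to the fingertips, in m); x points along the fingers, y is the direction in which the jaws open and shut, and the axes are right-handed (so a half turn about x gives the same grasp; the last joint's range is limited). The gripper opens to 95 mm and grips with 3 to 60 N. Pads are 20 mm wide; open, the fingers measure 119 mm over their backs; the gripper's body (75 mm by 180 mm) begins 59 mm behind the grasp point.
Start: joints at [-6.05, 28.126, 89.318, -0, 62.55, -6.05], TCP at [0.625, 0, 0.292] pointing down, gripper open.
Joint ranges: [-177.58, 177.58], [-47.91, 125.51], [2.72, 160], [-65.01, 245.01], [3.68, 167.84], [-153.87, 153.87]. Speed limits (degrees/s): [127.2, 127.2, 159.86, 180, 180, 180].

## Interface

Orientations are given as [roll, pitch, yaw] about the fixed x, y, z axes, in that order (R = Rz(yaw) Ry(pitch) Rx(roll)).
In Python, from cell import * gives the robot as it stands. The module is installed in compiled form; this text tells all that it offers.
- The arm moves only by the tool apply_moves, never from a script. Its argument "rows" is a list of rows, each a list of 6 numbers: the shift along the tool's x, y, z in m, then the turn, a rotation vector about the tool's x, y, z in degrees. In form: [[tx, ty, tz, wx, wy, wz], ...]. A call has 1 to 20 rows; each row is the pose to reach, as a shift and turn from the pose commanded when the call began, along the tool's axes at that moment; what a row does not reach only later rows make up. A row lasts 1/8 s, in which the tool goes at most 62.5 mm and 10.7 degrees, less where a joint would pass 70% of its speed; a pose out of reach is approached as far as the arm can. A call with a gripper value outside its range is refused whole. "claw" is the opening, from -1 (shut) to 1 (fully open), set as the call begins (left out, the last holds). The fingers move at their own pace and stop on an object; the grip force is fixed at half the most. Time passes only in rows, so rows that repeat a pose let the fingers close. It gives the time, the measured TCP pose, the force and the opening at its end, in the units of the state.
- observe(): the state, without advancing time (a new reading comes with each control period).
- read_camera(name): name is "scene" or "side" or "wrist"; returns a dict with "img" (400x640x3 uint8, red, green, blue), "z_map" (400x640 float32, m along the optical axis (not along the pixel's ray), 0 where there is no reading), "fx", "fy", "cx", "cy" (pixels), "rvec" (rotation vector, rad) and "tvec" (3), from world to camera coordinates, as OpenCV has them. Camera axes: x right, y down, z forward; pixel columns grow to the right and rows downward; lengths in m; the calibration is good to about 2 mm. A picture is of the moment at which its call begins.
- close_job(): hands the job in, once; it reports no verdict.
The state is a dict: "time": time; "q": joint angles; "qd": joint speeds; "joint_torque": joint torques, N m; "position": TCP position; "eef_rot": TCP orientation; "wrist_force": force on the tool from outside, world axes, zero at the start; "wrist_torque": the same for the moment, N m; "width": opening from 0.0 (shut) to 1.0 (fully open).
Only numpy, scipy, OpenCV 4.12 (cv2) and the standard library are available. Lean on these libraries where they do the work, as an engineer would, in place of code of your own. Each camera call takes 0.05 s, during which the arm holds its last target.

## Task

Stand the closed square glass jar fully down in the empty square well of the wooden rack, so that the rack keeps it from turning, then unscrew its tight lid anticlockwise only until the threads let go, less than a quarter turn, and lift it straight off. Finish while still holding the lid, level and just above the jar's mouth but clear of it, so that any part clinging under it drops back in, with the jar left fully home in its well. Leave the film cans, camera, lens and screwdriver where they are.

Things in the scene. Friction and masses are not known exactly. Their poses are not given: they have to be found in the camera images.
- jar_center (a point): Square clear glass jar of small metal parts, loose, about 0.33 kg closed, standing on the desk: body 60 x 60 mm with rounded corners and heel (4 mm), straight sides up to 66 mm, shoulder at 72 mm, round neck of radius 22 mm to the mouth at 90 mm; 93 mm high with its lid. The point is on its axis, 46.5 mm above its underside; z up, x and y square to the sides. Grip its sides (60 mm)
- jar_mouth (a point): The centre of the jar's round mouth, on the jar's axis 90 mm above its underside; same axes as the jar. In the well the jar can turn up to 4 degrees either way before the walls hold it
- lid_center (a point): Plain metal twist-off lid, 58 mm across, 17 mm high, with an upright knurled skirt, at the start tight on the jar: skirt edge 76 mm above the jar's underside, 4 mm above the shoulder. The point is its centre, 8.5 mm below its top; z up. It unscrews anticlockwise seen from above, 0.5 to 0.8 N m (grip firmly, 25 N or more); until it is free, lifting it lifts the jar
- lid_edge (a point): Point on the lid's rim, 29 mm from its axis along the lid's x, at half its height; at the start about along the jar's x, so it tells the turn on the jar. Three lugs in the lid sit under sloping threads: free after about 55 degrees, it lifts straight off from there to about 100, where the next thread stops it. It may be turned without rising (it gains 2 to 3 mm of play as it loosens)
- rack_well (a point): Square well in the light wood rack (block 100 x 190 x 38 mm, screwed to the desk, never moves): 63 x 63 mm, 30 mm deep, its floor 8 mm above the desk. The point is the centre of its mouth, level with the rack's top, 38 mm above the desk; z up, x and y square to its walls. The well is 45 mm from the rack's middle along +y of these axes; the film pockets are on the other side
- filmcan1_center (a point): Black 35 mm film can with a grey cap, 31 mm across, 50 mm high, standing in a round pocket of the rack, its top 58 mm above the desk; the point is its centre. Leave alone
- filmcan2_center (a point): The second film can, the same, beside the first. Leave alone
- camera_center (a point): Black and silver camera body with a short lens, 136 x 80 x 92 mm, standing on the desk; the point is about its centre, 45 mm above its underside. Leave alone
- lens_center (a point): Black camera lens standing upright on the desk, 66 mm across, 52 mm high; the point is its centre. Leave alone
- screwdriver_grip (a point): Small screwdriver with a black handle, 130 mm long, lying on the desk; the point is on its handle. Leave alone
Not all that is in view belongs to the job. Of the things shaped like the part that bears lid_center, the aluminium one is meant.

How it is judged (in metres and radians):
On the way, in this order (a step that is already met when the one before it is completed fails the run):
1. the closed jar stands fully down in the square well (z of jar_center in the frame of rack_well below 0.0195 m and horizontal distance between jar_center and rack_well below 0.006 m and angle between jar_center's own z axis and vertical below 0.1 rad and z of lid_center in the frame of jar_mouth below 0.002 m and not (y of lid_edge in the frame of jar_center above 0.0205 m)), for 0.2 s.
2. the lid has been turned anticlockwise by 45 degrees or more while still on the jar, the jar held in the well (y of lid_edge in the frame of jar_center above 0.0205 m and z of lid_center in the frame of jar_mouth below 0.004 m and z of jar_center in the frame of rack_well below 0.0215 m and horizontal distance between jar_center and rack_well below 0.006 m), for 0.1 s.
At the end, for the whole second after the job is handed in: Fingers hold the lid still and level (0.15 rad), skirt edge 2 to 50 mm above the jar's mouth, within 20 mm of its axis, not touching the jar, turned anticlockwise 45 to 101 degrees on the jar; jar upright in the square well, within 3 mm of its floor and 6 mm of its centre (z of lid_center in the frame of jar_mouth between 0.0105 and 0.0585 m and horizontal distance between lid_center and jar_mouth below 0.02 m and angle between lid_center's own z axis and vertical below 0.15 rad and y of lid_edge in the frame of jar_center above 0.0205 m and x of lid_edge in the frame of jar_center above -0.0055 m and contact force between lid and the fingers above 1 N and contact force between lid and jar below 0.1 N and linear speed of lid below 0.03 m/s and z of jar_center in the frame of rack_well below 0.0195 m and horizontal distance between jar_center and rack_well below 0.006 m and angle between jar_center's own z axis and vertical below 0.1 rad); the arm keeps its last pose, push and grip.
It fails at once if the jar is tipped over (angle between jar_center's own z axis and vertical above 0.6 rad).
It fails at once if a film can is moved by more than 30 mm (distance of any of filmcan1_center, filmcan2_center from where it was at the start of the episode above 0.03 m).
It fails at once if the camera, lens or screwdriver is moved by more than 30 mm (distance of any of camera_center, lens_center, screwdriver_grip from where it was at the start of the episode above 0.03 m).
It also fails if it takes over 51 s, if anything falls off the work surface, if the arm or the gripper's body presses on something with over 40 N, if the wrist force passes 120 N, or if a joint passes its speed limit or range.

## Working session

There is one attempt and no reset: what is moved stays moved. The work goes in short steps, Python scripts to look and compute and a tool call to move; the robot and the scene stay as the last step left them, time stands still between calls to the robot, and variables do not carry over. Pictures are saved under pics/ and viewed, and the job is handed in when it is done.

Besides the shell and the picture viewer there is one more tool, called after "Request:" in YAML: its name, and indented under it one key for each argument. apply_moves: Moves the arm, as the interface text tells. Its arguments: {"type":"object","properties":{"rows":{"type":"array","items":{"type":"array","items":{"type":"number"}}},"claw":{"type":"number"}},"required":["rows"]}

```bash
mkdir -p pics; ls
python3 - <<'E'
from cell import *
import cv2
print(observe())
for n in ["scene","side","wrist"]:
    c=read_camera(n); cv2.imwrite(f"pics/{n}0.png",c["img"][:,:,::-1]); print(n,c["fx"],c["cx"],c["cy"],c["rvec"],c["tvec"])
E
```

```text
pics
{'time': 0.0, 'q': array([-6.04898106e+00,  2.81635586e+01,  8.93487892e+01,  1.77847717e-04,
        6.25512217e+01, -6.04995768e+00]), 'qd': array([-0.03652007, -0.06934674, -0.00554842,  0.06240999,  0.06673889,
        0.03151005]), 'joint_torque': array([-9.52334158e-04, -6.12640929e+01, -2.58175153e+01,  6.92750537e-02,
        4.83079045e-02, -1.38641695e-05]), 'position': array([6.24844105e-01, 5.56338420e-05, 2.91676126e-01]), 'eef_rot': array([-96.19212548,  89.93643026, 173.80876908]), 'wrist_force': array([-0.62058852,  1.08165049,  0.02252164]), 'wrist_torque': array([-0.03256945,  0.01300975,  0.05073703]), 'width': 0.9951569114954895}
scene 450.77788475685196 311.701851433704 195.1724462486801 [ 1.41374071  2.30673741 -0.77684626] [ 0.25409129 -0.37816493  1.66104465]
side 462.11709446438664 314.48236720187197 192.95698907186383 [ 2.11318654 -0.1713727   0.0773229 ] [-0.55723305  0.15326712  1.07630916]
wrist 341.68352621601287 321.02505567186125 202.3510235851361 [-2.90189973e+00 -6.17705017e-04  1.03342119e-03] [-0.62559967 -0.0261669   0.38960066]
```

View pics/scene0.png

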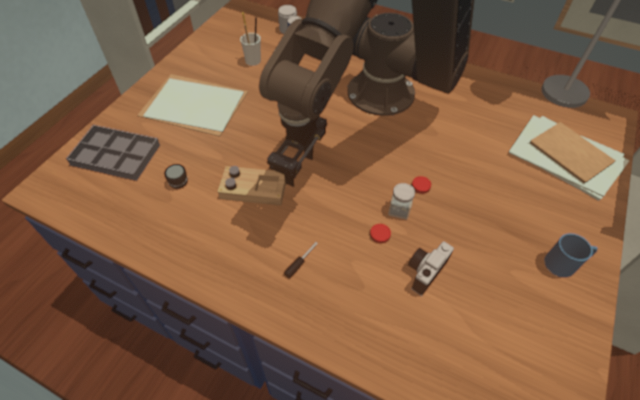

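View pics/side0.png

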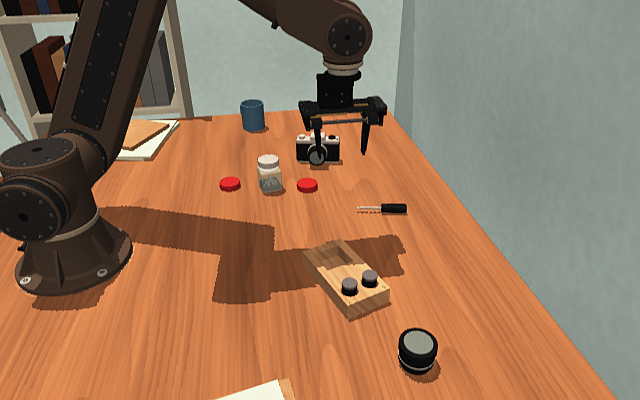

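View pics/wrist0.png

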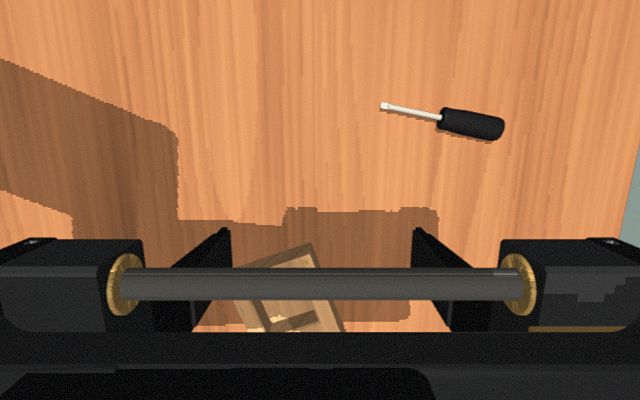

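The closed jar is in the scene view at about (402,200) and in the side view at (269,173). The rack is at scene (252,184) and side (345,278), with its empty well at scene (268,183). The two red lids are decoys.

```bash
cat > h.py <<'E'
from cell import *
import cv2, numpy as np
def cam(n):
    c=read_camera(n); R=cv2.Rodrigues(np.array(c["rvec"]))[0]; t=np.array(c["tvec"]).ravel()
    c["R"]=R;c["t"]=t;c["o"]=-R.T@t
    v,u=np.mgrid[0:400,0:640]; z=c["z_map"]
    P=np.stack([(u-c["cx"])/c["fx"]*z,(v-c["cy"])/c["fy"]*z,z],-1)
    c["W"]=(P-t)@R; c["W"][z==0]=np.nan
    return c
def ray(c,u,v,h):
    d=c["R"].T@np.array([(u-c["cx"])/c["fx"],(v-c["cy"])/c["fy"],1.]); s=(h-c["o"][2])/d[2]
    return c["o"]+s*d
def top(c,zlo,zhi,x0,x1,y0,y1):
    W=c["W"]; m=(W[...,2]>zlo)&(W[...,2]<zhi)&(W[...,0]>x0)&(W[...,0]<x1)&(W[...,1]>y0)&(W[...,1]<y1)
    return m
E
python3 - <<'E'
from h import *
for n in ["scene","side"]:
    c=cam(n); print(n,"cam",c["o"].round(3))
    pts={"scene":dict(jarlid=(403,190),filma=(235,172),filmb=(230,183),well=(268,183),lens=(176,171),cam=(435,262),sd=(294,266)),
     "side":dict(jarlid=(269,160),filma=(370,276),filmb=(349,286),well=(337,257),lens=(418,345),cam=(318,140),sd=(392,208))}[n]
    for k,(u,v) in pts.items(): print(k,c["W"][v,u].round(3))
    W=c["W"]
    (u,v)=pts["jarlid"]; p=W[v,u]
    m=top(c,.086,.1,p[0]-.05,p[0]+.05,p[1]-.05,p[1]+.05); Q=W[m]
    print("lidtop",m.sum(),Q.mean(0).round(4),Q.min(0).round(3),Q.max(0).round(3)); 
    if m.sum()>5: print(cv2.minEnclosingCircle(Q[:,:2].astype(np.float32)))
    (u,v)=pts["well"]; p=W[v,u]
    m=top(c,.032,.044,p[0]-.15,p[0]+.15,p[1]-.2,p[1]+.2); Q=W[m]
    print("racktop",m.sum(),Q[:,2].mean(),cv2.minAreaRect((Q[:,:2]*1000).astype(np.float32)))
E
```

```text
scene cam [1.271 0.374 1.101]
jarlid [0.466 0.243 0.093]
filma [ 0.6   -0.238  0.056]
filmb [ 0.642 -0.229  0.056]
well [ 0.562 -0.149  0.011]
lens [ 0.675 -0.403  0.052]
cam [0.646 0.394 0.094]
sd [0.785 0.064 0.026]
lidtop 304 [0.4734 0.2467 0.0932] [0.441 0.217 0.086] [0.503 0.276 0.099]
((0.47187620401382446, 0.24671602249145508), 0.031220795586705208)
racktop 1174 0.0383912497893606 ((598.4719848632812, -182.0570831298828), (105.60775756835938, 191.3713836669922), 20.038846969604492)
side cam [ 0.431 -0.916  0.684]
jarlid [0.474 0.237 0.094]
filma [ 0.641 -0.235  0.057]
filmb [ 0.592 -0.26   0.06 ]
well [ 0.599 -0.108  0.009]
lens [ 0.678 -0.413  0.053]
cam [ 0.574 -0.01   0.259]
sd [0.777 0.051 0.02 ]
lidtop 220 [0.4711 0.2398 0.0936] [0.443 0.213 0.086] [0.5   0.276 0.099]
((0.4710773825645447, 0.24472862482070923), 0.03223233297467232)
racktop 2193 0.03867162231260223 ((597.8425903320312, -181.3148193359375), (102.55401611328125, 196.49691772460938), 19.054655075073242)
```

```bash
cat >> h.py <<'E'
from scipy.spatial.transform import Rotation as Ro
def tool():
    s=observe(); return s,Ro.from_euler('xyz',s["eef_rot"],degrees=True).as_matrix(),np.array(s["position"])
def toolrow(p,yawz,ref=None):
    """row shift to world point p, with turn yawz (deg about world z)"""
    s,T,o=tool(); print("row", (T.T@(np.array(p)-o)).round(4), "turn", (T.T@np.array([0,0,yawz])).round(2))
E
python3 - <<'E'
from h import *
s,T,o=tool(); print(T.round(3)); c=cam("wrist"); print((T.T@(c["o"]-o)).round(4)); print((c["R"]@T).round(3))
toolrow([.472,.246-.05,.33],0)
E
```

```text
[[-0.  1.  0.]
 [ 0.  0. -1.]
 [-1. -0. -0.]]
[-0.0925  0.0009 -0.0673]
[[-0.     1.    -0.   ]
 [-0.237  0.     0.971]
 [ 0.971  0.     0.237]]
row [-0.0379 -0.153  -0.196 ] turn [0. 0. 0.]
```

Request:
apply_moves:
  rows:
    - [-0.01,-0.04,-0.05,0,0,0]
    - [-0.02,-0.08,-0.1,0,0,0]
    - [-0.03,-0.12,-0.15,0,0,0]
    - [-0.038,-0.153,-0.196,0,0,0]
    - [-0.038,-0.153,-0.196,0,0,0]
    - [-0.038,-0.153,-0.196,0,0,0]
    - [-0.038,-0.153,-0.196,0,0,0]
  claw: 1

```text
time: 1.18
position: [0.4727, 0.1951, 0.3299]
eef_rot: [-46.6, 90.0, -136.7]
wrist_force: [-0.3, 0.2, -0.5]
width: 1.001
```

Run:
```python
from h import *
c=cam("wrist"); cv2.imwrite("pics/w1.png",c["img"][:,:,::-1]); np.savez("w1.npz",**{k:c[k] for k in["img","W","R","t","o","fx","fy","cx","cy"]})
s,T,o=tool(); print(o,s["q"].round(1),s["time"])
m=top(c,.087,.099,.42,.53,.19,.30);Q=c["W"][m]
print(m.sum(),Q.mean(0),cv2.minEnclosingCircle(Q[:,:2].astype(np.float32)))
```

```text
[0.47270988 0.19511194 0.32986044] [ 15.   16.6 102.1  -0.   61.4  15.1] 1.225
3076 [0.4702003  0.24777026 0.09337407] ((0.47016942501068115, 0.24720284342765808), 0.02983611263334751)
```

View pics/w1.png

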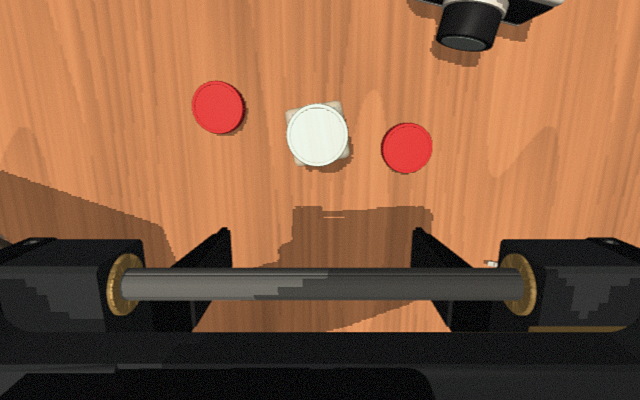

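Run:
```python
import cv2,numpy as np
d=np.load("w1.npz"); im=d["img"][80:190,260:380,::-1]; W=d["W"]
cv2.imwrite("pics/w1c.png",cv2.resize(im,None,fx=5,fy=5,interpolation=cv2.INTER_NEAREST))
z=W[80:190,260:380,2]; 
m=(z>.02)&(z<.085); print(m.sum(), np.histogram(z[m],bins=np.arange(.02,.09,.005)))
cv2.imwrite("pics/w1z.png",cv2.resize((np.clip(np.nan_to_num(z),0,.1)*2500).astype(np.uint8),None,fx=5,fy=5,interpolation=cv2.INTER_NEAREST))
Q=W[80:190,260:380][z>.02][:,:2]; r=cv2.minAreaRect((Q*1000).astype(np.float32)); print(r)
Q=W[80:190,260:380][(z>.055)&(z<.08)][:,:2]; r=cv2.minAreaRect((Q*1000).astype(np.float32)); print(r)
```

```text
417 (array([  0,   0,   0,   0,   0,   0,   0,   8, 271, 138,   0,   0,   0]), array([0.02 , 0.025, 0.03 , 0.035, 0.04 , 0.045, 0.05 , 0.055, 0.06 ,
       0.065, 0.07 , 0.075, 0.08 , 0.085]))
((470.23974609375, 247.175048828125), (59.95704650878906, 59.969390869140625), 10.616375923156738)
((470.23974609375, 247.175048828125), (59.95704650878906, 59.969390869140625), 10.616375923156738)
```

View pics/w1c.png

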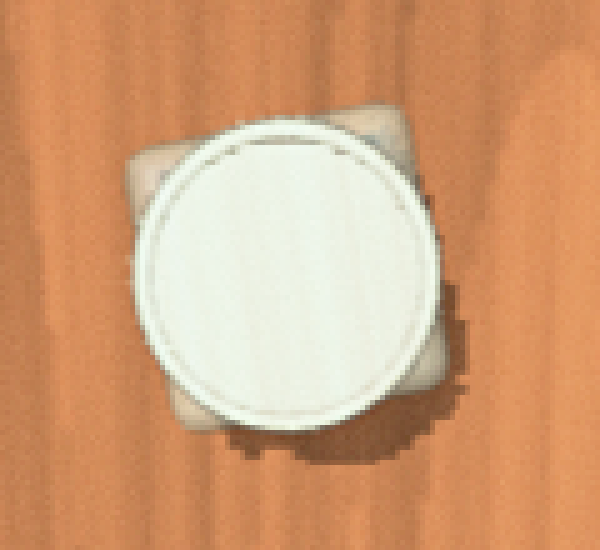

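View pics/w1z.png

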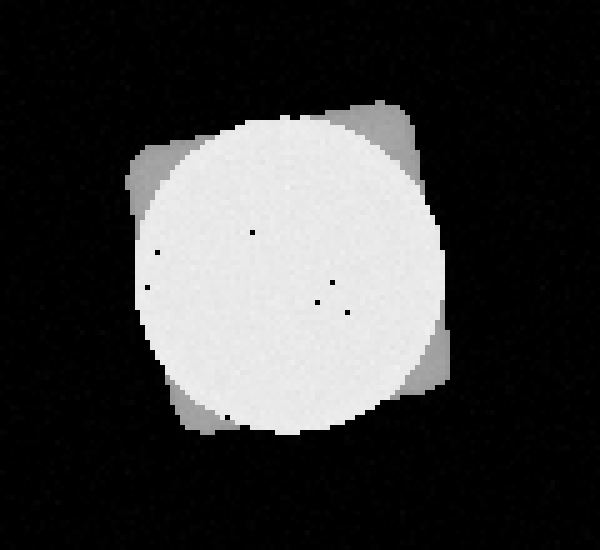

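The lid is centred at (0.470, 0.247). The body fits a 59.96 × 59.97 mm square at a yaw of 10.6°, matching the given 60 mm. I'll go down and grip the sides.

Request:
apply_moves:
  rows:
    - [0,-0.0025,-0.026,-5,0,0]
    - [0.02,-0.0025,-0.052,-10.6,0,0]
    - [0.06,-0.0025,-0.052,-10.6,0,0]
    - [0.1,-0.0025,-0.052,-10.6,0,0]
    - [0.1,-0.0025,-0.052,-10.6,0,0]
    - [0.13,-0.0025,-0.052,-10.6,0,0]
    - [0.16,-0.0025,-0.052,-10.6,0,0]
    - [0.185,-0.0025,-0.052,-10.6,0,0]
    - [0.205,-0.0025,-0.052,-10.6,0,0]
    - [0.216,-0.0025,-0.052,-10.6,0,0]
    - [0.216,-0.0025,-0.052,-10.6,0,0]
    - [0.216,-0.0025,-0.052,-10.6,0,0]

```text
time: 2.72
position: [0.47, 0.2481, 0.1152]
eef_rot: [98.2, 89.9, 18.8]
wrist_force: [-0.0, -0.6, 0.0]
width: 1.003
```

Run:
```python
from h import *
s,T,o=tool(); print(o,s["q"].round(1),s["time"],T.round(3).tolist())
c=cam("wrist"); cv2.imwrite("pics/w2.png",c["img"][:,:,::-1])
```

```text
[0.47002466 0.2480749  0.11519561] [ 20.7  35.1 111.6  -0.   33.2  10.1] 2.725 [[0.001, 0.983, 0.184], [0.0, 0.184, -0.983], [-1.0, 0.001, -0.0]]
```

View pics/w2.png

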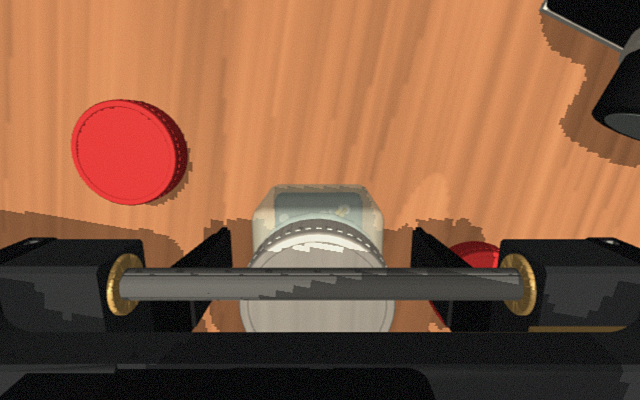

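The jar is square and centred between the fingers, at columns 252–384 with the fingers at 230 and 415. Closing on it.

Request:
apply_moves:
  rows:
    - [0,0,0,0,0,0]
    - [0,0,0,0,0,0]
    - [0,0,0,0,0,0]
    - [0,0,0,0,0,0]
    - [0,0,0,0,0,0]
    - [0,0,0,0,0,0]
    - [0,0,0,0,0,0]
    - [0,0,0,0,0,0]
  claw: -1

```text
time: 3.78
position: [0.4694, 0.248, 0.1142]
eef_rot: [-78.8, 90.0, -158.2]
wrist_force: [-2.4, -0.4, 2.2]
width: 0.627
```

Request:
apply_moves:
  rows:
    - [-0.02,0,0,0,0,0]
    - [-0.06,0,0,0,0,0]
    - [-0.11,0,0,0,0,0]
    - [-0.15,0.003,0.03,0,0,0]
    - [-0.19,0.008,0.075,-1,0,0]
    - [-0.216,0.014,0.125,-2,0,0]
    - [-0.216,0.02,0.18,-3,0,0]
    - [-0.216,0.026,0.235,-4,0,0]
    - [-0.216,0.032,0.29,-5,0,0]
    - [-0.216,0.038,0.345,-6,0,0]
    - [-0.216,0.044,0.4,-7,0,0]
    - [-0.216,0.05,0.45,-8,0,0]
    - [-0.216,0.054,0.485,-8.9,0,0]
    - [-0.216,0.0554,0.5,-8.9,0,0]
    - [-0.216,0.0554,0.501,-8.9,0,0]
    - [-0.216,0.0554,0.501,-8.9,0,0]
    - [-0.216,0.0554,0.501,-8.9,0,0]

```text
time: 5.9
position: [0.6161, -0.233, 0.3305]
eef_rot: [90.2, 90.0, 19.8]
wrist_force: [0.3, 0.3, -5.1]
width: 0.628
```

Run:
```python
from h import *
s,T,o=tool(); print(o,s["q"].round(1),s["time"],T.round(4).tolist(),s["width"],s["wrist_force"])
c=cam("wrist"); cv2.imwrite("pics/w3.png",c["img"][:,:,::-1]); np.savez("w3.npz",**{k:c[k] for k in["img","W","R","t","o","fx","fy","cx","cy"]})
print("yaw",np.degrees(np.arctan2(T[1,1],T[0,1])))
```

```text
[ 0.61606576 -0.23304309  0.33053419] [-26.5  29.1  81.4   0.   69.5 -46. ] 5.9 [[0.0002, 0.9423, 0.3349], [0.0001, 0.3349, -0.9423], [-1.0, 0.0003, -0.0]] 0.6280385057264358 [ 0.27648549  0.29031979 -5.09229577]
yaw 19.564828152059523
```

View pics/w3.png

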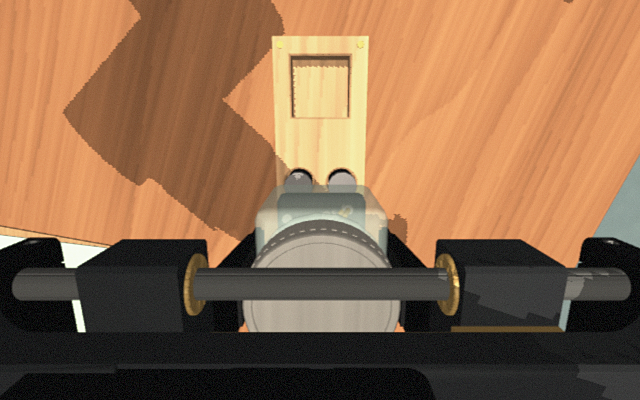

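```bash
cat > well.py <<'E'
from h import *
def well(c, cx=.583, cy=-.14):
    v,u=np.mgrid[0:400,0:640]
    d=np.stack([(u-c["cx"])/c["fx"],(v-c["cy"])/c["fy"],np.ones(u.shape)],-1)@c["R"]
    s=(.038-c["o"][2])/d[...,2]; X=c["o"]+d*s[...,None]
    z=c["W"][...,2]
    near=(np.hypot(X[...,0]-cx,X[...,1]-cy)<.047)
    hole=(near&~(z>.0345)).astype(np.uint8)
    hole=cv2.morphologyEx(hole,cv2.MORPH_OPEN,np.ones((3,3)))
    n,l,st,ce=cv2.connectedComponentsWithStats(hole)
    k=1+np.argmax(st[1:,4]); m=l==k
    Q=X[m][:,:2]*1000
    print("hole",st[k],cv2.minAreaRect(Q.astype(np.float32)),Q.mean(0))
    rt=(z>.034)&(z<.042)&(abs(X[...,0]-.6)<.12)&(abs(X[...,1]+.17)<.14)
    print("top",cv2.minAreaRect((X[rt][:,:2]*1000).astype(np.float32)))
    return m,X
E
python3 - <<'E'
from well import *
d=dict(np.load("w3.npz")); m,X=well(d)
im=d["img"][:,:,::-1].copy(); im[m]=im[m]//2+np.array([127,0,0],np.uint8); cv2.imwrite("pics/w3h.png",cv2.resize(im[20:140,240:400],None,fx=4,fy=4))
E
```

```text
hole [ 291   56   59   61 3554] ((583.0087890625, -138.28590393066406), (62.39803695678711, 61.086021423339844), 19.588157653808594) [ 582.7742866  -137.77626879]
top ((592.620849609375, -165.29916381835938), (100.01834869384766, 157.06857299804688), 19.5898494720459)
```

View pics/w3h.png

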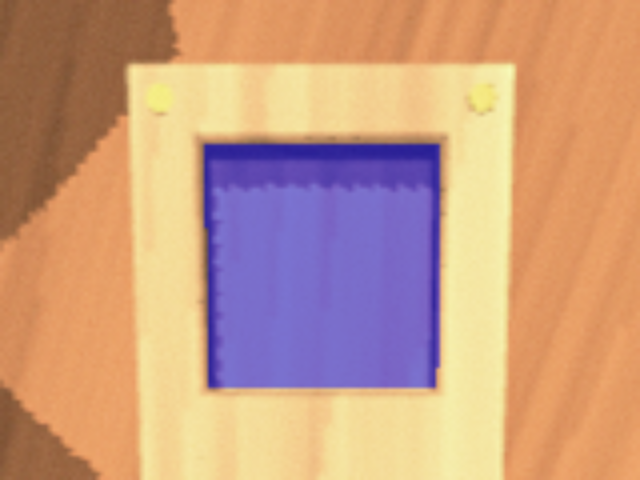

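Run:
```python
from well import *
from scipy.optimize import least_squares
d=dict(np.load("w3.npz")); W=d["W"]; s,T,o=tool()
L=(W-o)@T  # tool coords
m=(W[...,2]>.29)&(W[...,2]<.33)
# restrict to rows 180-265 lid region
m[:180]=0;m[332:]=0; m[:,:240]=0;m[:,405:]=0
z=W[...,2]; print(np.histogram(z[m],bins=np.arange(.29,.331,.004)))
# leading edge per column: min row with top height
ztop=np.median(z[m&(z>.303)&(z<.312)]) if (m&(z>.303)&(z<.312)).any() else 0; print(ztop)
mm=m&(abs(z-ztop)<.003)
P=[]
for u in range(255,390):
    r=np.where(mm[180:265,u])[0]
    if len(r): P.append(L[180+r[0],u])
P=np.array(P); print(len(P),P[:,0].mean())
f=lambda p:np.hypot(P[:,1]-p[0],P[:,2]-p[1])-.029
r=least_squares(f,[0,0],loss='soft_l1',f_scale=.0005); print("lid centre tool y,z mm",r.x*1000,np.std(r.fun)*1000)
# jar tilt: plane fit on lid top
Q=L[mm]; A=np.c_[Q[:,1:],np.ones(len(Q))]; print("tilt",np.linalg.lstsq(A,Q[:,0],rcond=None)[0])
```

```text
(array([ 167,  375,  409,  461, 6680, 2256,    0,    0,    0,    0]), array([0.29 , 0.294, 0.298, 0.302, 0.306, 0.31 , 0.314, 0.318, 0.322,
       0.326, 0.33 ]))
0.309531918631631
134 0.023230450157193706
lid centre tool y,z mm [1.40510413 0.33399652] 0.19969038676144052
tilt [0.00031404 0.00101576 0.02105222]
```

Request:
apply_moves:
  rows:
    - [0,0,-0.03,0,0,0]
    - [0.03,0.0004,-0.07,0,0,0]
    - [0.07,0.0004,-0.095,0,0,0]
    - [0.11,0.0004,-0.1015,0,0,0]
    - [0.14,0.0004,-0.1015,0,0,0]
    - [0.16,0.0004,-0.1015,0,0,0]
    - [0.1655,0.0004,-0.1015,0,0,0]
    - [0.1655,0.0004,-0.1015,0,0,0]
    - [0.1655,0.0004,-0.1015,0,0,0]

```text
time: 7.08
position: [0.583, -0.1384, 0.1658]
eef_rot: [52.3, 89.9, -18.2]
wrist_force: [0.3, 0.1, -3.3]
width: 0.628
```

Run:
```python
from h import *
s,T,o=tool(); print(o,s["time"],s["wrist_force"]); toolrow([.5825,-.1372,.145],0)
print("yaw",np.degrees(np.arctan2(T[1,1],T[0,1])))
for n,b in [("scene",(150,120,200,120)),("side",(250,200,200,150)),("wrist",(0,0,640,400))]:
    c=cam(n); x,y,w,h=b; i=c["img"][y:y+h,x:x+w,::-1]; cv2.imwrite(f"pics/{n}4.png",i if n=="wrist" else cv2.resize(i,None,fx=4,fy=4,interpolation=cv2.INTER_CUBIC))
```

```text
[ 0.58297623 -0.13844909  0.16580125] 7.075 [ 0.25541553  0.1314666  -3.29630678]
row [ 0.0208 -0.0001 -0.0014] turn [0. 0. 0.]
yaw 19.50468000943414
```

View pics/side4.png

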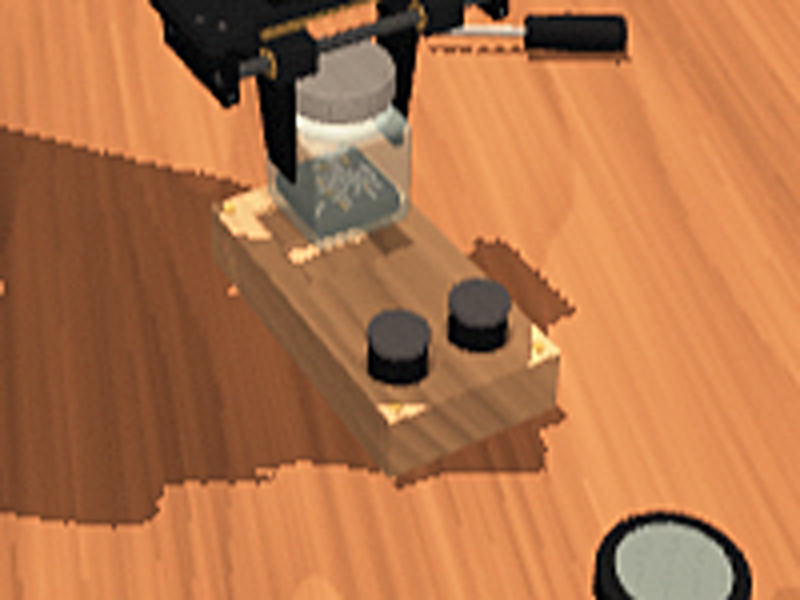

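View pics/wrist4.png

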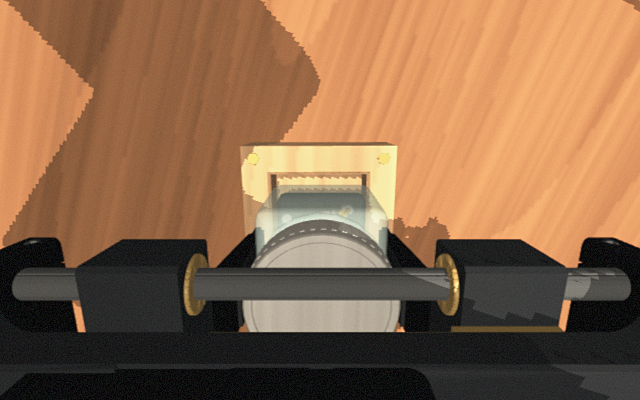

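The jar hangs upright right over the well. The well's walls are at columns 270 and 370, so its centre lines up with the jar's at about 320. Going down slowly.

Request:
apply_moves:
  rows:
    - [0,0,-0.001,0,0,0]
    - [0.004,0,-0.0014,0,0,0]
    - [0.008,0,-0.0014,0,0,0]
    - [0.012,0,-0.0014,0,0,0]
    - [0.016,0,-0.0014,0,0,0]
    - [0.019,0,-0.0014,0,0,0]
    - [0.021,0,-0.0014,0,0,0]
    - [0.021,0,-0.0014,0,0,0]

```text
time: 8.22
position: [0.5821, -0.1371, 0.1436]
eef_rot: [-128.0, 90.0, 161.5]
wrist_force: [-0.7, 1.2, -3.9]
width: 0.628
```

Run:
```python
from h import *
s,T,o=tool(); print(o,s["time"],s["wrist_force"],s["wrist_torque"]); toolrow([.5825,-.1372,.123],0)
```

```text
[ 0.58213969 -0.13709581  0.14362317] 8.225 [-0.7062901   1.16947592 -3.92844002] [ 0.01963638 -0.00428236 -0.01022264]
row [0.0206 0.0003 0.0002] turn [0. 0. 0.]
```

Request:
apply_moves:
  rows:
    - [0.004,0,0,0,0,0]
    - [0.008,0,0,0,0,0]
    - [0.012,0,0,0,0,0]
    - [0.015,0,0,0,0,0]
    - [0.018,0,0,0,0,0]
    - [0.02,0,0,0,0,0]
    - [0.021,0,0,0,0,0]
    - [0.021,0,0,0,0,0]

```text
time: 9.22
position: [0.5822, -0.1371, 0.1227]
eef_rot: [71.4, 90.0, 0.9]
wrist_force: [-0.5, 0.2, -3.7]
width: 0.629
```

Run:
```python
from h import *
s,T,o=tool(); print(o,s["time"],s["wrist_force"],s["wrist_torque"])
```

```text
[ 0.58216271 -0.13710278  0.12274714] 9.225 [-0.52045972  0.19708128 -3.73741185] [-0.02362819  0.00057025  0.02118921]
```

Still no contact with the floor, so I'll go another 1.5 mm and release.

Request:
apply_moves:
  rows:
    - [0.001,0,0,0,0,0]
    - [0.0015,0,0,0,0,0]
    - [0.0015,0,0,0,0,0]

```text
time: 9.6
position: [0.5822, -0.1371, 0.1222]
eef_rot: [48.8, 90.0, -21.7]
wrist_force: [-2.1, 1.1, 6.1]
width: 0.634
```

Request:
apply_moves:
  rows:
    - [0,0,0,0,0,0]
    - [0,0,0,0,0,0]
    - [0,0,0,0,0,0]
    - [0,0,0,0,0,0]
    - [0,0,0,0,0,0]
    - [0,0,0,0,0,0]
  claw: 1

```text
time: 10.35
position: [0.5822, -0.1371, 0.1212]
eef_rot: [86.1, 90.0, 15.6]
wrist_force: [0.4, 0.1, 0.4]
width: 1.002
```

Request:
apply_moves:
  rows:
    - [-0.01,0,0,0,0,0]
    - [-0.025,0,0,0,0,0]
    - [-0.037,0,0,0,0,0]
    - [-0.041,0,0,0,0,0]
    - [-0.041,0,0,0,0,0]
    - [-0.041,0,0,0,0,0]

```text
time: 11.1
position: [0.582, -0.1371, 0.1619]
eef_rot: [-135.0, 90.0, 154.5]
wrist_force: [-0.4, -0.2, 0.3]
width: 0.996
```

```bash
cat > lid.py <<'E'
from h import *
from scipy.optimize import least_squares
def lid(c,T,o):
    W=c["W"]; L=(W-o)@T; z=W[...,2].copy()
    z[:150]=0;z[332:]=0;z[:,:230]=0;z[:,410:]=0
    m=(z>o[2]-.085)&(z<o[2]-.005); 
    h,e=np.histogram(z[m],bins=np.arange(0,.4,.002)); zt=e[np.argmax(h)]+.001; zt=np.median(z[abs(z-zt)<.004]); mm=abs(z-zt)<.003
    P=[]
    for u in range(255,390):
        r=np.where(mm[150:265,u])[0]
        if len(r): P.append(L[150+r[0],u])
    P=np.array(P); r=least_squares(lambda p:np.hypot(P[:,1]-p[0],P[:,2]-p[1])-.029,[0,0],loss='soft_l1',f_scale=.0005)
    Q=L[mm];A=np.c_[Q[:,1:],np.ones(len(Q))]
    print("lid top z",zt,"centre tool yz mm",r.x*1000,np.std(r.fun)*1000,"slope",np.linalg.lstsq(A,Q[:,0],rcond=None)[0][:2])
E
python3 - <<'E'
from lid import *
s,T,o=tool(); print(o,s["time"],s["q"].round(1))
c=cam("wrist"); cv2.imwrite("pics/w5.png",c["img"][:,:,::-1]); lid(c,T,o)
for n,b in [("scene",(150,120,200,120)),("side",(250,200,200,150))]:
    c=cam(n); x,y,w,h=b; i=c["img"][y:y+h,x:x+w,::-1]; cv2.imwrite(f"pics/{n}5.png",cv2.resize(i,None,fx=4,fy=4,interpolation=cv2.INTER_CUBIC))
    m=top(c,.085,.11,.55,.615,-.17,-.105); print(n,np.median(c["W"][m],axis=0),m.sum())
E
```

```text
[ 0.58203591 -0.13707244  0.16194428] 11.1 [-19.6  34.9 100.3   0.   44.8 -39.1]
lid top z 0.10133457713138123 centre tool yz mm [1.65165787 0.66309512] 0.18510328203377316 slope [-0.00033074 -0.00377095]
scene [ 0.58070988 -0.11354455  0.09846149] 52
side [ 0.58265044 -0.14906097  0.10208519] 528
```

View pics/w5.png

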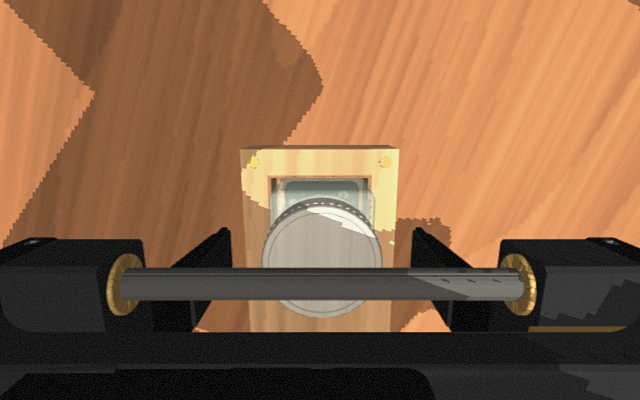

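View pics/side5.png

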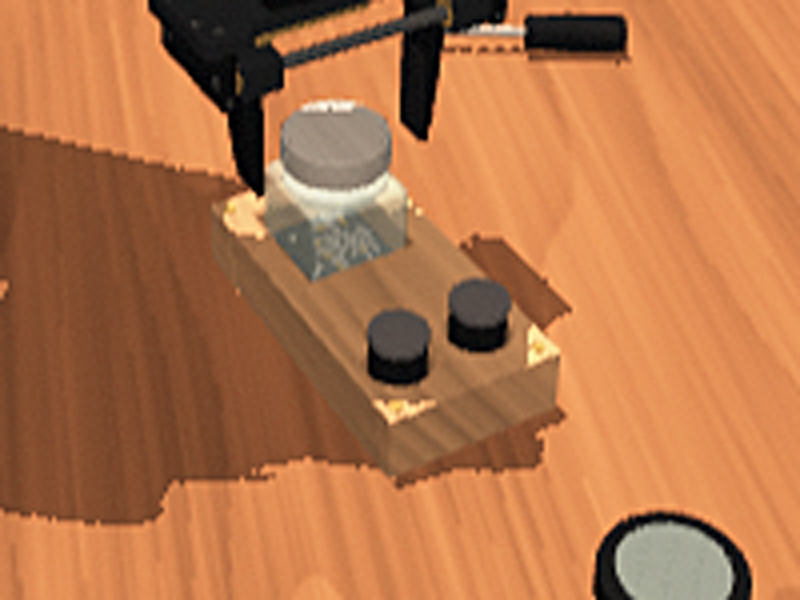

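The jar is fully down: lid top at 0.1013, expected 0.101, and level. The lid sits between the fingers, which end just above the shoulder. Gripping the lid.

Request:
apply_moves:
  rows:
    - [0,0,0,0,0,0]
    - [0,0,0,0,0,0]
    - [0,0,0,0,0,0]
    - [0,0,0,0,0,0]
    - [0,0,0,0,0,0]
    - [0,0,0,0,0,0]
    - [0,0,0,0,0,0]
    - [0,0,0,0,0,0]
  claw: -1

```text
time: 12.25
position: [0.5822, -0.1371, 0.1623]
eef_rot: [78.8, 90.0, 8.3]
wrist_force: [2.1, 0.7, -0.1]
width: 0.607
```

Request:
apply_moves:
  rows:
    - [0,0,0,-2,0,0]
    - [0,0,0,-5,0,0]
    - [0,0,0,-8,0,0]
    - [0,0,0,-11,0,0]
    - [0,0,0,-14,0,0]
    - [0,0,0,-17,0,0]
    - [0,0,0,-20,0,0]

```text
time: 13.12
position: [0.5819, -0.1371, 0.1625]
eef_rot: [-170.7, 90.0, 139.0]
wrist_force: [-3.2, 0.9, 4.6]
width: 0.606
```

Run:
```python
from lid import *
s,T,o=tool(); print(o,s["time"],s["wrist_force"],s["wrist_torque"],s["width"]*.095); print("yaw",np.degrees(np.arctan2(T[1,1],T[0,1])))
c=cam("wrist"); cv2.imwrite("pics/w6.png",c["img"][:,:,::-1]); lid(c,T,o)
```

```text
[ 0.58189971 -0.13709507  0.162518  ] 13.125 [-3.17498037  0.86445122  4.58900832] [ 0.11529148  0.32445542 -0.31779414] 0.05757252657436433
yaw 39.63914987982984
lid top z 0.10158488655450215 centre tool yz mm [1.48691944 0.90881145] 1.349171970324596 slope [-0.00025486 -0.00670025]
```

View pics/w6.png

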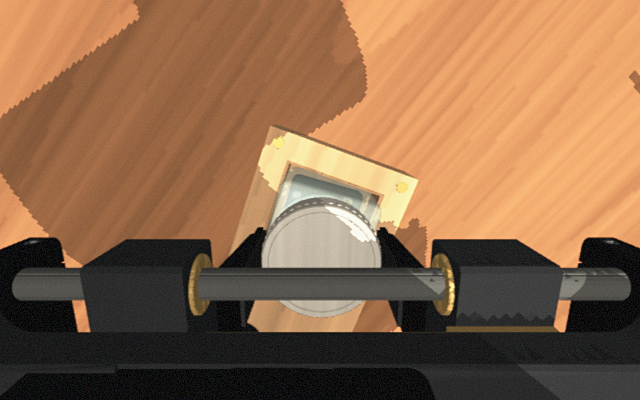

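Request:
apply_moves:
  rows:
    - [0,0,0,-3,0,0]
    - [0,0,0,-6,0,0]
    - [0,0,0,-9,0,0]
    - [0,0,0,-12,0,0]
    - [0,0,0,-15,0,0]
    - [0,0,0,-18,0,0]
    - [0,0,0,-21,0,0]
    - [0,0,0,-24,0,0]
    - [0,0,0,-27,0,0]
    - [0,0,0,-30,0,0]

```text
time: 14.42
position: [0.5817, -0.1375, 0.1635]
eef_rot: [-96.6, 90.0, -117.0]
wrist_force: [-7.9, -3.0, 15.8]
width: 0.606
```

Run:
```python
from lid import *
s,T,o=tool(); print(o,s["time"],s["wrist_force"],s["wrist_torque"],s["width"]*.095); print("yaw",np.degrees(np.arctan2(T[1,1],T[0,1])),s["q"].round(1))
```

```text
[ 0.58166639 -0.13754932  0.1634723 ] 14.425 [-7.92292211 -3.00308512 15.79359605] [-0.54861086  1.44561131 -0.40437197] 0.057540619233706757
yaw 69.60284780236965 [-1.960e+01  3.470e+01  1.003e+02 -1.000e-01  4.500e+01 -8.920e+01]
```

Request:
apply_moves:
  rows:
    - [0,0,0,-3,0,0]
    - [0,0,0,-6,0,0]
    - [0,0,0,-9,0,0]
    - [0,0,0,-12,0,0]
    - [0,0,0,-15,0,0]
    - [0,0,0,-18,0,0]
    - [0,0,0,-21,0,0]
    - [0,0,0,-24,0,0]
    - [0,0,0,-26,0,0]
    - [0,0,0,-26,0,0]
    - [0,0,0,-26,0,0]

```text
time: 15.8
position: [0.5819, -0.1378, 0.1637]
eef_rot: [-82.4, 89.9, -76.8]
wrist_force: [-7.4, -3.3, 16.6]
width: 0.606
```

Run:
```python
from lid import *
s,T,o=tool(); print(o,s["time"],s["wrist_force"],s["wrist_torque"],s["width"]*.095); print("yaw",np.degrees(np.arctan2(T[1,1],T[0,1])),s["q"].round(1))
c=cam("wrist"); cv2.imwrite("pics/w7.png",c["img"][:,:,::-1]); lid(c,T,o)
```

```text
[ 0.58185662 -0.13783107  0.16368289] 15.8 [-7.3913707  -3.30190818 16.56432174] [-0.68003864  1.34409507 -0.08011415] 0.05754511711697399
yaw 95.53452245426783 [-1.960e+01  3.470e+01  1.003e+02 -1.000e-01  4.490e+01 -1.151e+02]
lid top z 0.10289400531133969 centre tool yz mm [1.00948026 2.04436059] 1.3291466070850382 slope [0.00037264 0.00369622]
```

View pics/w7.png

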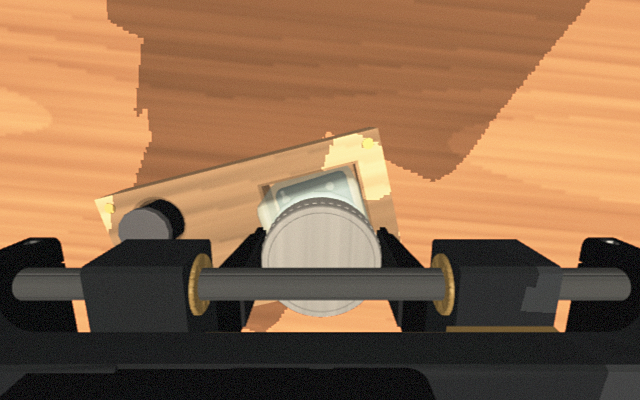

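Request:
apply_moves:
  rows:
    - [-0.001,0,0,0,0,0]
    - [-0.002,0,0,0,0,0]
    - [-0.003,0,0,0,0,0]
    - [-0.004,0,0,0,0,0]
    - [-0.004,0,0,0,0,0]

```text
time: 16.48
position: [0.5822, -0.137, 0.1661]
eef_rot: [118.0, 90.0, 123.5]
wrist_force: [-1.3, -1.8, -0.3]
width: 0.61
```

Run:
```python
from lid import *
s,T,o=tool(); print(o,s["time"],s["wrist_force"],s["wrist_torque"],s["width"]*.095)
c=cam("wrist"); lid(c,T,o); cv2.imwrite("pics/w8.png",c["img"][:,:,::-1])
c=cam("side"); cv2.imwrite("pics/side8.png",cv2.resize(c["img"][200:350,250:450,::-1],None,fx=4,fy=4,interpolation=cv2.INTER_CUBIC))
```

```text
[ 0.58218602 -0.13704097  0.16611499] 16.475 [-1.3485919  -1.82290166 -0.27394788] [-0.18998144  0.0986309  -0.00704642] 0.0579323856655311
lid top z 0.10521519401303184 centre tool yz mm [1.01958532 2.03575859] 1.3255042825867391 slope [ 3.98953732e-05 -2.94946380e-03]
```

View pics/side8.png

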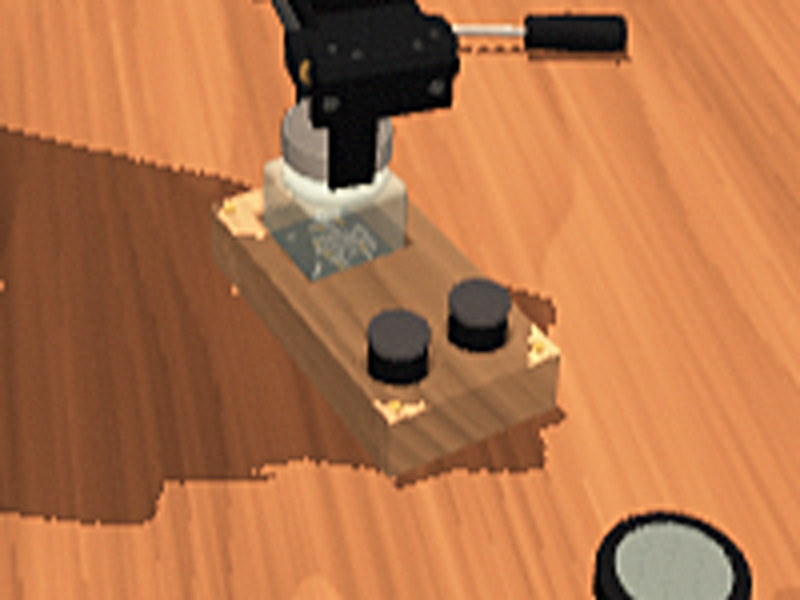

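View pics/w8.png

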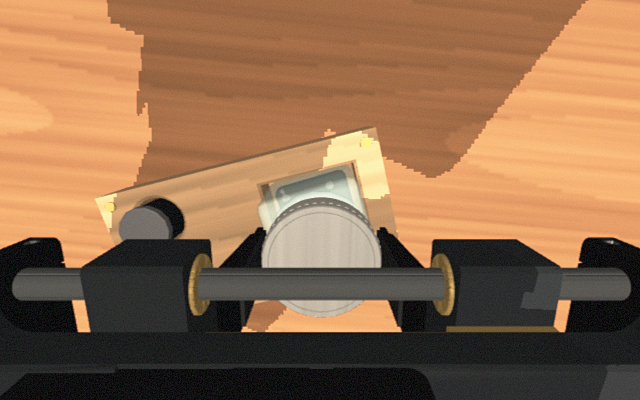

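Forces have dropped to about zero and the jar has stayed down, so the threads have let go. Lifting straight up.

Request:
apply_moves:
  rows:
    - [-0.002,0,0,0,0,0]
    - [-0.005,0,0,0,0,0]
    - [-0.009,0,0,0,0,0]
    - [-0.014,0,0,0,0,0]
    - [-0.019,0,0,0,0,0]
    - [-0.024,0,0,0,0,0]
    - [-0.028,0,0,0,0,0]
    - [-0.03,0,0,0,0,0]
    - [-0.03,0,0,0,0,0]
    - [-0.03,0,0,0,0,0]
    - [-0.03,0,0,0,0,0]

```text
time: 17.95
position: [0.5821, -0.1371, 0.1961]
eef_rot: [146.2, 90.0, 151.7]
wrist_force: [0.2, -1.4, -0.3]
width: 0.604
```

Run:
```python
from lid import *
s,T,o=tool(); print(o,s["time"],s["wrist_force"],s["wrist_torque"],s["width"]*.095)
c=cam("wrist"); lid(c,T,o); cv2.imwrite("pics/w9.png",c["img"][:,:,::-1])
m=top(c,.07,.1,.54,.62,-.18,-.09); print("neck/shoulder",m.sum(),np.histogram(c["W"][m][:,2],bins=np.arange(.07,.101,.003)))
for n,b in [("scene",(150,120,200,120)),("side",(250,200,200,150))]:
    c=cam(n); x,y,w,h=b; cv2.imwrite(f"pics/{n}9.png",cv2.resize(c["img"][y:y+h,x:x+w,::-1],None,fx=4,fy=4,interpolation=cv2.INTER_CUBIC))
```

```text
[ 0.58212696 -0.13708963  0.19608985] 17.95 [ 0.19620187 -1.40062131 -0.34764317] [ 0.16388825 -0.01206241 -0.00126551] 0.05734590135880651
lid top z 0.1352069010494248 centre tool yz mm [0.96857912 2.06917307] 1.3316056258547992 slope [-0.00093203 -0.00408861]
neck/shoulder 2342 (array([543, 538, 542, 281,  23,  24,  99, 252,  36,   4]), array([0.07 , 0.073, 0.076, 0.079, 0.082, 0.085, 0.088, 0.091, 0.094,
       0.097, 0.1  ]))
```

View pics/side9.png

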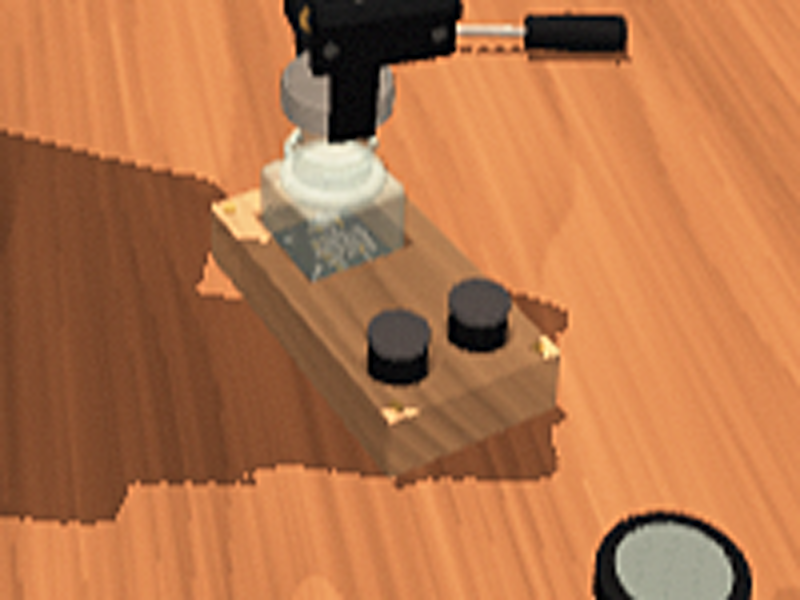

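View pics/w9.png

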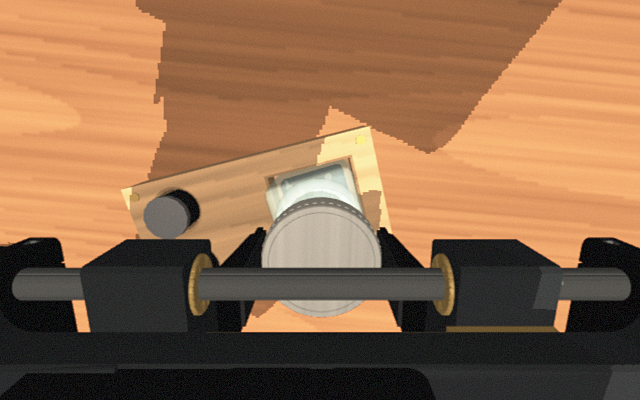

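View pics/scene9.png

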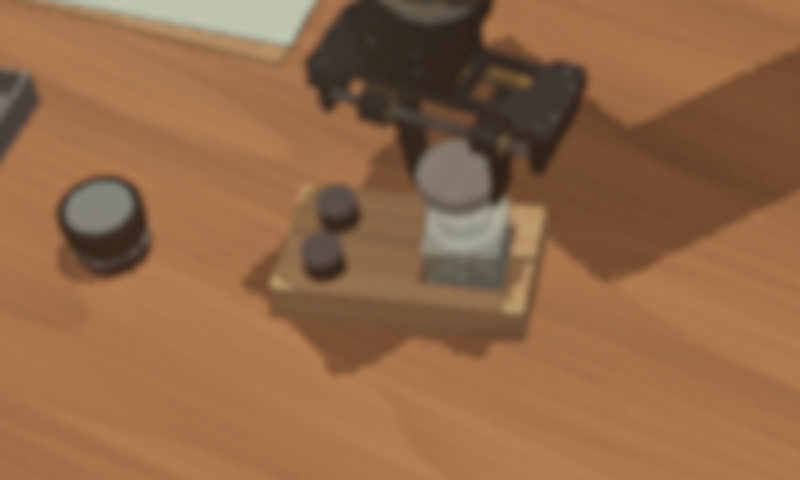

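```bash
python3 -c "
from cell import *
s=observe(); print(s['time'],s['width'],s['qd'].round(2)); print(close_job())"
```

```text
18.1 0.604920598773109 [ 0.   -0.02  0.03  0.07  0.04 -0.03]
the job is handed in; nothing more can be done
None
```

I stood the jar in the square well, unscrewed its lid and lifted it straight off. I handed in at 18.1 s, still holding the lid above the mouth. The hand-in reports no verdict.

- **Seating:** I gripped the jar by its sides, lowered it until it touched the floor of the well, then let go. The lid's top measured 0.1013 m against 0.101 m expected, and the jar was level.
- **Unscrewing:** I turned the lid 76° anticlockwise. It rose about 1.5 mm, the torque fell to about 0.1 N m, and after a few more millimetres of lift the vertical force was about zero.
- **Final state:** The lid is level, with its skirt edge about 20 mm above the mouth, and the fingers hold it at about 57.4 mm opening. In the last pictures the jar is still down in the well. The film cans and lens look untouched, and I never went near the camera or screwdriver.

**Less certain:**
- I did not measure the lid's turn on the jar directly. It is the tool's 76°, less up to about 8° of jar play in the well and any slip in the fingers. The lid coming free agrees with 55° or more.
- About 16 N pushed up on the gripper late in the turn. I put it down to the threads lifting the lid, and it went away during the lift.
- The last circle fits of the lid's centre were poor (1.3 mm scatter) because the fingers hid part of its edge. They put it about 2 mm off the tool axis, well inside the 20 mm limit.

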